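# Power up the emergency work lamp and hold its mast at full height

## Task

Get the emergency work lamp ready: slide the battery pack down into the slot in the lamp's base until it is fully home and let go of it. Then squeeze in the release button on the side of the lamp head, pull the head straight up past the mast's first stop to the second stop, and finish still holding the head up there, because the mast sinks when it is let go. Leave the toolbox, tub, torch and bulbs where they are.

Things in the scene. Friction and masses are not known exactly. Their poses are not given: they have to be found in the camera images.
- pack_center (a point): Centre (half-way up) of the loose battery pack: a black slab 20 mm thick (its x), 56 mm wide (its y) and 95 mm tall (z, up), about 0.25 kg, standing on its end on the board. The same after a half turn about z.
- slot_mouth (a point): Centre of the slot's mouth, on the top face (60 mm above the board) of the lamp's base, a grey block 130 mm (x) by 250 mm (y), fixed to the board. Axes are those of the lamp, z up. The slot is 24 mm along x and 60 mm along y and 45 mm deep, with a black flared rim round the mouth that rises 6 mm above the top face and widens by 4 mm on each side: when the pack is fully home its centre is 2.5 mm above this point and its upper 50 mm stand out.
- lamp_head: The lamp head, a black box 50 mm (x) by 40 mm (y) by 70 mm (z), axes as the lamp's, origin at the centre of its underside; about 0.25 kg. It tops the telescopic mast, 130 mm from the slot towards the lamp's -y; stowed, its underside is 94 mm and its top 164 mm above the board. Its row of LEDs is on its +x face. A latch holds it down unless the button is pressed. It cannot turn. Pulling up takes about 3 to 9 N; let go, it sinks back.
- head_grip (a point): Centre of the lamp head at the height of the button, 20 mm below the head's top; axes as the lamp's. The steel release button, 26 mm square and flat, is on the head's -y face at this height and stands 6 mm proud (its face 26 mm from this point along -y). Gripping the head here along y, one finger on the button and the other on the plain +y face, presses it.
- head_button (a joint): How far the release button is pressed in towards the lamp's +y: 0 (out) to 0.005 m (fully in, still 1 mm proud). Sprung: about 2 N to start, 6.5 N fully in. The latch lets go from about 0.004 m.
- upper_tube (a joint): How far the thin tube with the head has slid out of the lower tube, m: 0 stowed, 0.060 at its stop (the first stop; it slides first, as it is the easier).
- lower_tube (a joint): How far the thick lower tube has slid out of the base, m: 0 stowed, 0.060 at its stop (the second stop). The head's total rise is the sum of the two tubes, 0.120 m.
- toolbox: Bystander: closed red toolbox, 350 x 180 mm and 160 mm high, origin at the centre of its underside.
- tub: Bystander: empty white plastic tub, 120 x 160 mm, 80 mm high, origin at the centre of its underside.
- torch: Bystander: chrome pocket torch, standing on its 38 mm wide head, 104 mm tall, origin at the centre of its underside.
- bulbs: Bystander: cardboard tray 150 x 150 mm with four white pear-shaped bulbs standing in it, 112 mm high, origin at the centre of its underside.
Not all that is in view belongs to the job. Of the things that look like the part that bears pack_center, take the one that is farthest to the robot's left at the start.

How it is judged:
On the way, in this order (a step that is already met when the one before it is completed fails the run):
1. the pack is fully home in the slot and let go, with the mast still stowed (z of pack_center in the frame of slot_mouth below 0.0055 m and horizontal distance between pack_center and slot_mouth below 0.005 m and angle between the x axis of pack_center and the x axis of slot_mouth, either way round below 0.12 rad and angle between pack_center's own z axis and vertical below 0.08 rad and contact force between the fingers and pack below 0.2 N and value of joint upper_tube below 0.01 m), for 0.2 s.
2. the release button is pressed while the mast is still stowed (value of joint head_button above 0.0035 m and value of joint upper_tube below 0.01 m), for 0.05 s.
3. the head is pulled out to the first stop (value of joint upper_tube above 0.052 m), for 0.05 s.
At the end, for the whole second after the job is handed in: The pack is in the slot within 3 mm of fully home and upright; both tubes are out to within 8 mm of their stops (upper more than 53 mm, lower more than 52 mm), and the fingers still grip the head with more than 2 N, at rest, for the last second (z of pack_center in the frame of slot_mouth below 0.0055 m and horizontal distance between pack_center and slot_mouth below 0.005 m and angle between the x axis of pack_center and the x axis of slot_mouth, either way round below 0.12 rad and angle between pack_center's own z axis and vertical below 0.08 rad and value of joint upper_tube above 0.053 m and value of joint lower_tube above 0.052 m and contact force between the fingers and lamp_head above 2 N and linear speed of lamp_head below 0.03 m/s); the arm keeps its last pose, push and grip.
It fails at once if the toolbox is pushed more than 30 mm (distance of toolbox from where it was at the start of the episode above 0.03 m).
It fails at once if the white tub is pushed more than 30 mm (distance of tub from where it was at the start of the episode above 0.03 m).
It fails at once if the torch is pushed more than 30 mm (distance of torch from where it was at the start of the episode above 0.03 m).
It fails at once if the tray of bulbs is pushed more than 30 mm (distance of bulbs from where it was at the start of the episode above 0.03 m).
It also fails if it takes over 61 s, if anything falls off the work surface, if the arm or the gripper's body presses on something with over 40 N, if the wrist force passes 120 N, or if a joint passes its speed limit or range.

## Robot

A 7-joint arm with a two-finger parallel gripper is mounted at the origin on the work surface. World frame = base frame: x ahead of the robot, y to its left, z up, the work surface at z = 0. Lengths are in m, angles in rad, forces in N, time in s.
With the tool pointing down it reaches from about 0.35 to 0.9 m from the base axis. Payload 7.2 kg.
Tool frame: the origin (TCP) lies at the very end of the fingers, on their centre line; the grasp point (between the pads) lies 19 mm behind it; z points along the fingers, y is the line along which they close (so a half turn about z gives the same grasp; the last joint's range is limited). The gripper opens to 88 mm and grips with 3 to 60 N. Pads are 20 mm wide; open, the fingers measure 115 mm over their backs; the gripper's body (75 mm by 178 mm) begins 61 mm behind the grasp point.
Start: joints at [-1.361, 0.411, -0.013, 1.596, 0.006, 1.134, -0.082], TCP at [0.171, 0.601, 0.183] pointing down, gripper open.
Joint ranges: [-2.95, 2.95], [-0.29, 1.99], [-1.47, 1.44], [0.14, 2.54], [-1.03, 4.17], [0.13, 1.85], [-2.86, 2.86]. Speed limits (rad/s): [2.39, 2.39, 3.01, 3.01, 3.14, 3.14, 3.14].

## Interface

Orientations are given as a unit quaternion [x, y, z, w].
In Python, from workcell import r, cams, ticket gives the robot as it stands. The module is installed in compiled form; this text tells all that it offers.
- The arm moves only by the shell command python3 -m jog 'ROWS' [OPENING] [FORCE]. ROWS is a JSON object of lists of equal length, an entry for each row: "delta_pos": the shift along the world's x, y, z in mm, a list of three; "twist": the turn about the world's z in rad. In form: {"delta_pos": [[dx, dy, dz], ...], "twist": [twist, ...]}. A call has exactly 8 rows; each row shifts and turns the commanded pose from where the row before left it; what a row does not reach is not made up. A row lasts 1/12 s, in which the tool goes at most 41.7 mm and 7.16 degrees, less where a joint would pass 70% of its speed; a pose out of reach is approached as far as the arm can. A call is refused whole if a number of a shift passes 41.7 or a number of a turn 0.125, either way. A call with a gripper value outside its range is refused whole. OPENING is the closure, from 0 (fully open) to 1 (shut), set as the call begins (- or left out, the last holds). The fingers move at their own pace and stop on an object; FORCE is the grip in N (left out, the last holds). Time passes only in rows, so rows that do not move let the fingers close, or fill a call up. It gives the time, the measured TCP pose, the force and the opening at its end, in the units of the state.
- r.get_state(): the state, without advancing time (a new reading comes with each control period).
- cams.camera(name): name is "scene" or "top"; returns (picture, depth): 420x560x3 uint8, blue, green, red; 420x560 float32, m along the optical axis (not along the pixel's ray), 0 where there is no reading.
- cams.camera_params(name): a dict with "intrinsics" (3x3 intrinsics, pixels), "rvec" (rotation vector, rad) and "tvec" (3), from world to camera coordinates, as OpenCV has them. Camera axes: x right, y down, z forward; pixel columns grow to the right and rows downward; lengths in m; the calibration is good to about 2 mm. A picture is of the moment at which its call begins. camera_params takes no time and is no camera call.
- ticket.hand_in(): hands the job in, once; it reports no verdict.
Trained networks look in the newest picture that a camera, given by its name, has taken for a name from the list of things; names that differ only in an ending like _2 or _b are one class to them, and where a whole thing is asked for, a point or a joint stands for the part that bears it (a point fixed in the world has none). Each returns a list of dicts, best first, with "score" (0 to 1); they miss things now and then, are a little off and sometimes report something else, mostly with a low value. They report only what shows in the picture. A call takes as long as a camera call. They do not tell look-alikes from the thing itself.
- cams.trace(target, camera): "region" (420x560 bool, what is visible of it) and "bbox" ([left, top, width, height] in pixels, round what is visible of it).
- cams.landmark_of(target, camera): "pixel" ([row, column] in pixels: a listed point, or the origin of a listed thing).
The state is a dict: "clock": time; "joints": joint angles; "joint_velocities": joint speeds; "effort": joint torques, N m; "ee_pos": TCP position; "eef_rot": TCP orientation; "wrist_force": force on the tool from outside, world axes, zero at the start; "ft_torque": the same for the moment, N m; "grip_width": finger opening in m.
Only numpy, scipy, OpenCV 4.12 (cv2) and the standard library are available. Lean on these libraries where they do the work, as an engineer would, in place of code of your own. Each camera call takes 0.05 s, during which the arm holds its last target. There are 200 camera calls.

## Working session

There is one attempt and no reset: what is moved stays moved. The work goes in short steps, Python scripts to look and compute and a shell command to move; the robot and the scene stay as the last step left them, time stands still between calls to the robot, and variables do not carry over. Pictures are saved under pics/ and viewed, on a budget of 10 in all, crops included, one or two more only if the job needs it, and the job is handed in when it is done.

```bash
mkdir -p pics
cat > h.py <<'E'
import numpy as np, cv2
from workcell import r, cams, ticket
def cam(n):
    p=cams.camera_params(n); R=cv2.Rodrigues(np.array(p["rvec"],float))[0]
    return np.array(p["intrinsics"],float),R,np.array(p["tvec"],float).ravel()
def ray_at_z(n,row,col,z):
    K,R,t=cam(n); d=R.T@np.linalg.inv(K)@[col,row,1]; c=-R.T@t
    return c+d*(z-c[2])/d[2]
def cloud(n,depth):
    K,R,t=cam(n); v,u=np.indices(depth.shape)
    P=np.stack([(u-K[0,2])/K[0,0]*depth,(v-K[1,2])/K[1,1]*depth,depth],-1)
    return (P-t)@R
def proj(n,p):
    K,R,t=cam(n); q=K@(R@np.array(p)+t); return q[1]/q[2],q[0]/q[2]
E
python3 - <<'E'
from h import *
ims=[]
for n in ("scene","top"):
    im,d=cams.camera(n); np.savez(f"/tmp/{n}.npz",im=im,d=d); cv2.imwrite(f"pics/{n}1.png",im)
    K,R,t=cam(n); print(n,-R.T@t)
    for tg in ("pack_center","slot_mouth","head_grip"):
        for x in cams.landmark_of(tg,n)[:5]: print(tg,round(x["score"],2),np.round(x["pixel"],1))
    for x in cams.trace("pack_center",n): print("trace",round(x["score"],2),x["bbox"])
print(r.get_state())
E
```

```text
scene [1.29016872 0.25884052 0.92525955]
pack_center 0.9 [198.9 327.5]
pack_center 0.75 [192.2 294.4]
pack_center 0.73 [197.1 263.5]
pack_center 0.69 [221.9 293.3]
slot_mouth 0.66 [170.7 205.1]
head_grip 0.92 [152.9 151.2]
trace 0.96 [256.3, 178.3, 17.0, 35.0]
trace 0.93 [287.1, 178.3, 22.8, 27.9]
trace 0.87 [320.9, 179.3, 23.4, 40.8]
trace 0.57 [282.1, 201.3, 21.4, 38.4]
top [0.38153156 0.10492776 1.24014573]
pack_center 0.74 [227.8 302.1]
pack_center 0.71 [235.4 244.1]
pack_center 0.63 [204.  270.4]
pack_center 0.59 [238.1 274.1]
slot_mouth 0.65 [246.3 361. ]
head_grip 0.93 [218.1 414.8]
trace 0.74 [262.1, 196.0, 17.0, 18.6]
trace 0.66 [296.5, 218.6, 14.2, 18.0]
trace 0.64 [266.4, 232.7, 16.1, 13.1]
trace 0.48 [236.2, 228.1, 20.2, 17.4]
{'clock': 0.5, 'joints': array([-1.3611731 ,  0.41112264, -0.01269592,  1.59625003,  0.00563351,
        1.13433358, -0.08220407]), 'joint_velocities': array([ 0.00077725, -0.00024333, -0.00099307, -0.00047835,  0.00059746,
       -0.00128122, -0.00150088]), 'effort': array([-8.80307089e-04, -5.87260938e+01,  6.40194900e-01, -2.91163462e+01,
       -5.37716795e-02,  1.13270499e-02,  2.18359185e-05]), 'ee_pos': array([0.17143153, 0.60098814, 0.18341889]), 'eef_rot': array([ 1.38457401e-01,  9.90368389e-01, -3.98643143e-05,  1.35271594e-05]), 'wrist_force': array([-0.24276062, -0.6268061 ,  0.02600564]), 'ft_torque': array([ 0.00187069,  0.01728218, -0.0007325 ]), 'grip_width': 0.08779015544207885}
```

View pics/scene1.png

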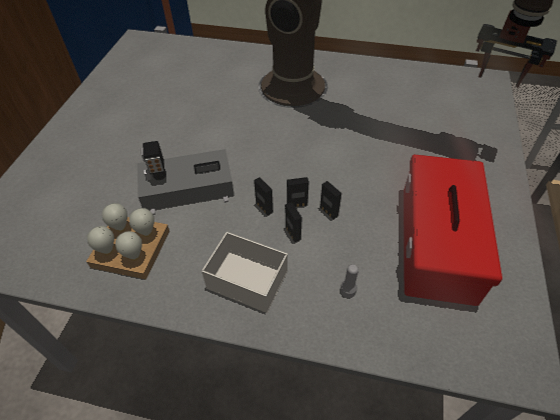

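View pics/top1.png

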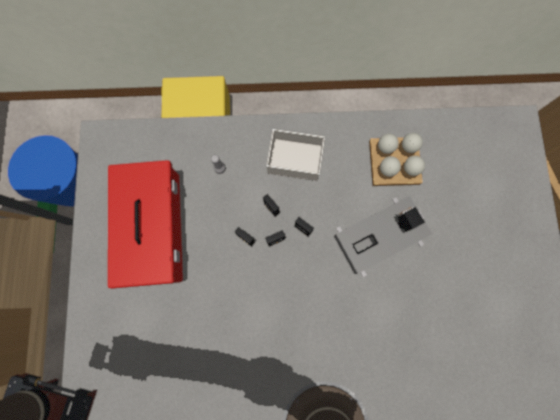

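The four look-alike packs in top are at (row 235, col 244), (238,274), (204,270) and (228,302). In scene they are at (199,327), (192,294), (222,293) and (197,263). The robot's left (+y) is left in top and right in scene, so top (235,244) = scene (199,327) is the one meant. I'll measure it and confirm with a crop.

Run:
```python
from h import *
def rect(P,m,name,bgr=None):
    q=P[m][:,:2]
    (c,s,a)=cv2.minAreaRect((q*1000).astype(np.float32)); print(name,m.sum(),np.round(c,1),np.round(s,1),round(a,1),"meanz",P[m][:,2].mean().round(4))
for n in ("top","scene"):
    f=np.load(f"/tmp/{n}.npz"); P=cloud(n,f["d"]); v,u=np.indices(f["d"].shape)
    for (row,col) in [(235,244),(238,274),(204,270),(228,302)] if n=="top" else [(199,327),(192,294),(222,293),(197,263)]:
        near=(abs(u-col)<22)&(abs(v-row)<28)
        c=ray_at_z(n,row,col,.095 if n=="top" else .0475)
        near=(np.hypot(P[...,0]-c[0],P[...,1]-c[1])<.045)
        rect(P,near&(P[...,2]>.088)&(P[...,2]<.105),f"{n} pack {row},{col} {c.round(3)}")
    c=ray_at_z(n,*((246,361) if n=="top" else (171,205)),.06)
    D=np.hypot(P[...,0]-c[0],P[...,1]-c[1])
    rect(P,(D<.25)&(P[...,2]>.052)&(P[...,2]<.064)&(f["im"].max(-1)<150)&(u>(330 if n=="top" else 130))&(u<(440 if n=="top" else 240))&(v<(300 if n=="top" else 215))&(v>(190 if n=="top" else 140)),f"{n} base {c.round(3)}")
    g=ray_at_z(n,*((218.1,414.8) if n=="top" else (152.9,151.2)),.144)
    h=(np.hypot(P[...,0]-g[0],P[...,1]-g[1])<.06)&(P[...,2]>.155)&(P[...,2]<.175)
    rect(P,h,f"{n} head {g.round(3)}")
im=np.load("/tmp/top.npz")["im"]; sc=np.load("/tmp/scene.npz")["im"]
a=cv2.resize(im[180:280,225:445],None,fx=3.6,fy=3.0); a=cv2.resize(im[185:285,230:430],(800,400),interpolation=cv2.INTER_CUBIC)
b=cv2.resize(sc[135:245,130:350],(400,200),interpolation=cv2.INTER_CUBIC)
b2=cv2.resize(sc[135:215,130:240],(400,200),interpolation=cv2.INTER_CUBIC)
o=np.vstack([a,np.hstack([b,b2])]); cv2.imwrite("pics/crop1.png",np.clip(o.astype(float)*1.6,0,255).astype(np.uint8))
```

```text
top pack 235,244 [0.54  0.208 0.095] 137 [541.9 208.7] [55.7 20. ] 50.5 meanz 0.0952
top pack 238,274 [0.529 0.123 0.095] 142 [534.2 119.6] [20.3 55.7] 22.0 meanz 0.095
top pack 204,270 [0.628 0.131 0.095] 136 [634.3 129. ] [55.9 20. ] 38.4 meanz 0.095
top pack 228,302 [0.554 0.042 0.095] 137 [566.   34.8] [55.2 20.2] 49.6 meanz 0.0952
top base [ 0.501 -0.129  0.06 ] 2900 [ 536.2 -199.3] [129.8 252. ] 25.3 meanz 0.0602
top head [ 0.564 -0.265  0.144] 292 [ 564.7 -258.8] [50.2 48.6] 24.2 meanz 0.1639
scene pack 199,327 [0.535 0.202 0.048] 163 [539.6 211.5] [57.4 20.6] 50.0 meanz 0.0951
scene pack 192,294 [0.529 0.112 0.047] 161 [531.4 122.4] [23.2 56.6] 21.2 meanz 0.0949
scene pack 222,293 [0.629 0.13  0.047] 173 [631.2 131.3] [58.1 21.2] 38.1 meanz 0.0952
scene pack 197,263 [0.564 0.036 0.047] 162 [563.4  37.6] [58.  21.9] 51.3 meanz 0.0951
scene base [ 0.516 -0.141  0.06 ] 2696 [ 531.9 -196.3] [137.2 249.8] 24.8 meanz 0.0606
scene head [ 0.559 -0.26   0.144] 269 [ 562.4 -256.1] [52.7 44.7] 23.9 meanz 0.1637
```

View pics/crop1.png

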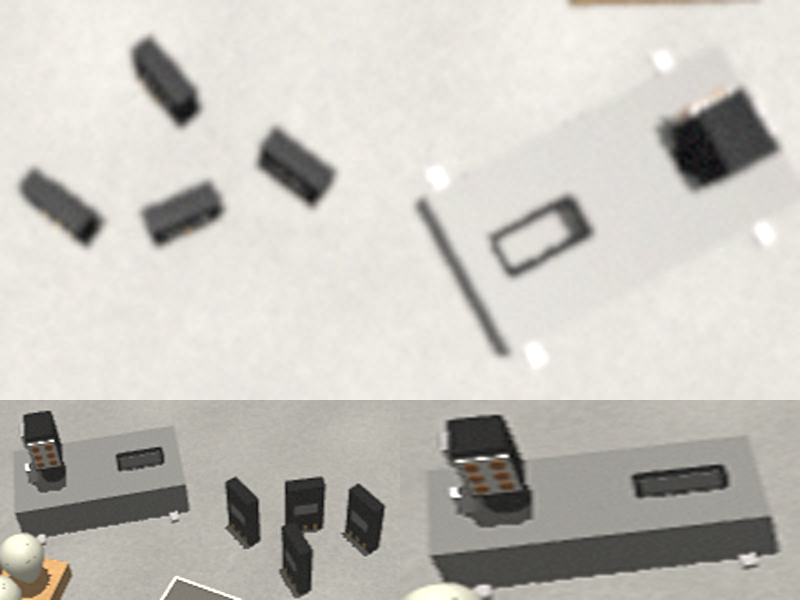

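The crop shows the chosen pack alone on the left (scene 199,327; centre about (0.541, 0.210), thin axis about -40°). The lamp is at about 25°, with LEDs facing +x and the slot on its +y side. Now moving above the pack.

```bash
python3 -m jog '{"delta_pos":[[0,0,25],[20,-22,20],[24,-25,20],[24,-25,0],[24,-25,0],[24,-25,0],[24,-25,0],[24,-25,0]],"twist":[-0.124,-0.124,-0.124,-0.124,-0.124,-0.124,-0.124,-0.124]}' 0.4 20; python3 -m jog '{"delta_pos":[[24,-25,0],[24,-25,0],[24,-25,0],[24,-25,0],[24,-25,0],[24,-25,0],[24,-25,0],[24,-25,0]],"twist":[-0.124,-0.124,-0.124,-0.124,-0.124,-0.124,-0.124,-0.124]}'
```

```text
clock: 1.17
ee_pos: [0.3363, 0.4277, 0.2488]
eef_rot: [0.596, 0.803, 0.0, -0.0]
wrist_force: [-0.1, 0.1, -0.4]
grip_width: 0.053
clock: 1.83
ee_pos: [0.5284, 0.2278, 0.2488]
eef_rot: [0.906, 0.423, 0.0, -0.0]
wrist_force: [-0.1, 0.3, -0.7]
grip_width: 0.0526
```

Run:
```python
from h import *
f=np.load("/tmp/top.npz"); P=cloud("top",f["d"]); im=f["im"]
# rim: dark pixels near expected mouth, plane z~.066
for n,(r0,r1,c0,c1) in {"top":(228,260,345,382),"scene":(155,180,185,228)}.items():
    f=np.load(f"/tmp/{n}.npz"); P=cloud(n,f["d"]); im=f["im"]
    g=im.max(-1).astype(int); m=np.zeros(g.shape,bool); m[r0:r1,c0:c1]=True
    k=m&(P[...,2]>.0625)&(P[...,2]<.075)
    q=(P[k][:,:2]*1000).astype(np.float32); print(n,"rim z>62",k.sum(),cv2.minAreaRect(q))
    base=np.median(g[m]); k=m&(g<base*.72)&(P[...,2]>.05)
    q=(P[k][:,:2]*1000).astype(np.float32); print(n,"dark",k.sum(),base,cv2.minAreaRect(q), P[k][:,2].mean())
f=np.load("/tmp/top.npz"); P=cloud("top",f["d"]); k=(abs(P[...,2]-.164)<.003)&(np.hypot(P[...,0]-.564,P[...,1]+.26)<.06)
print("head",cv2.minAreaRect((P[k][:,:2]*1000).astype(np.float32)))
f=np.load("/tmp/scene.npz"); P=cloud("scene",f["d"]); k=(abs(P[...,2]-.164)<.003)&(np.hypot(P[...,0]-.564,P[...,1]+.26)<.06)
print("head",cv2.minAreaRect((P[k][:,:2]*1000).astype(np.float32)))
```

```text
top rim z>62 243 ((508.0351867675781, -135.33303833007812), (106.02489471435547, 90.3681869506836), 87.95710754394531)
top dark 131 141.0 ((507.4485778808594, -139.6865234375), (35.313209533691406, 70.52581787109375), 26.021291732788086) 0.06359688145153516
scene rim z>62 287 ((503.41998291015625, -141.76754760742188), (95.72203063964844, 123.13135528564453), 12.055830001831055)
scene dark 202 100.0 ((893.56884765625, 38.53607177734375), (904.568603515625, 71.11894226074219), 24.55596351623535) 0.06610181284293405
head ((563.2560424804688, -257.2497253417969), (48.659210205078125, 40.79177474975586), 24.05840301513672)
head ((561.5350341796875, -254.2897491455078), (53.54914093017578, 39.94483947753906), 28.502025604248047)
```

```bash
python3 -m jog '{"delta_pos":[[6,-9,-10],[6,-9,-30],[0,0,-30],[0,0,-30],[0,0,-30],[0,0,-30],[0,0,-29],[0,0,0]],"twist":[0,0,0,0,0,0,0,0]}'; python3 -m jog '{"delta_pos":[[0,0,0],[0,0,0],[0,0,0],[0,0,0],[0,0,0],[0,0,0],[0,0,0],[0,0,0]],"twist":[0,0,0,0,0,0,0,0]}' 1 25
```

```text
clock: 2.5
ee_pos: [0.5358, 0.2099, 0.0545]
eef_rot: [0.905, 0.426, -0.004, 0.0]
wrist_force: [-1.3, -0.0, 0.0]
grip_width: 0.0528
clock: 3.17
ee_pos: [0.5395, 0.2112, 0.0597]
eef_rot: [0.905, 0.426, 0.0, -0.0]
wrist_force: [-0.4, 0.2, 0.0]
grip_width: 0.0028
```

The fingers shut on nothing (2.8 mm). I need to look.

Run:
```python
from h import *
s,_=cams.camera("scene"); t,_=cams.camera("top")
o=np.hstack([cv2.resize(s[80:260,230:380],(400,480)),cv2.resize(t[150:300,210:335],(400,480))])
cv2.imwrite("pics/look2.png",np.clip(o.astype(float)*1.5,0,255).astype(np.uint8)); print(r.get_state()["grip_width"],r.get_state()["ee_pos"])
```

```text
0.00033381465797979303 [0.5394225  0.21106943 0.05953097]
```

View pics/look2.png

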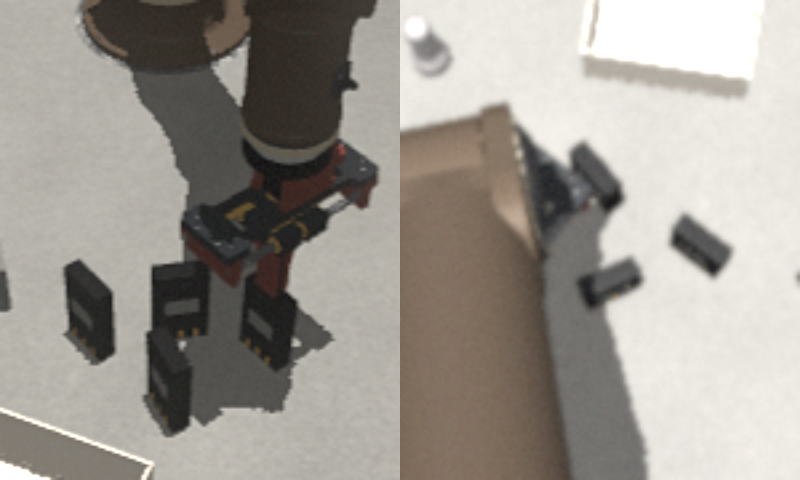

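The closed fingers stand behind the pack, on the robot's side, and the pack is still upright. I'll measure where it and the fingers are now.

Run:
```python
from h import *
im,d=cams.camera("scene"); P=cloud("scene",d); np.savez("/tmp/s2.npz",im=im,d=d)
m=(np.hypot(P[...,0]-.54,P[...,1]-.21)<.07)
for x in cams.trace("pack_center","scene"):
    k=x["region"]&(d>0)&(abs(P[...,2]-.095)<.005); q=(P[k][:,:2]*1000).astype(np.float32)
    print(round(x["score"],2),np.round(x["bbox"]),k.sum(),cv2.minAreaRect(q) if len(q)>4 else 0)
k=m&(abs(P[...,2]-.095)<.004); q=P[k]; print(len(q)); print(cv2.minAreaRect((q[:,:2]*1000).astype(np.float32)))
for z in (.10,.11,.12,.13):
    k=m&(abs(P[...,2]-z)<.005); q=P[k]; print(z,len(q),np.median(q,0).round(3),q.min(0).round(3),q.max(0).round(3))
print(proj("scene",[.5394,.2107,.06]),proj("scene",[.5394,.2107,.12]))
```

```text
0.91 [322. 179.  21.  40.] 103 ((539.2400512695312, 210.64796447753906), (56.69063949584961, 20.642133712768555), 51.847267150878906)
0.68 [138. 143.  98.  72.] 14 ((567.6971435546875, -239.5079345703125), (24.597047805786133, 51.419246673583984), 71.12346649169922)
0.65 [291. 177.  20.  28.] 119 ((533.3045654296875, 122.10893249511719), (20.89122200012207, 52.7471809387207), 22.225923538208008)
0.65 [283. 200.  19.  38.] 158 ((630.7833862304688, 131.096923828125), (57.21660614013672, 20.722370147705078), 37.11613845825195)
0.6 [142. 138.  24.  38.] 14 ((567.6971435546875, -239.5079345703125), (24.597047805786133, 51.419246673583984), 71.12346649169922)
110
((535.6954345703125, 190.12530517578125), (97.731689453125, 28.755542755126953), 70.7921142578125)
0.1 71 [0.544 0.214 0.096] [0.521 0.144 0.095] [0.561 0.232 0.104]
0.11 26 [0.547 0.213 0.11 ] [0.538 0.198 0.105] [0.553 0.225 0.115]
0.12 34 [0.545 0.212 0.12 ] [0.539 0.198 0.115] [0.553 0.225 0.124]
0.13 27 [0.545 0.212 0.13 ] [0.538 0.197 0.126] [0.553 0.225 0.134]
(np.float64(197.6283172737363), np.float64(330.29018001495126)) (np.float64(181.9541961893886), np.float64(332.11658747641826))
```

Run:
```python
from h import *
f=np.load("/tmp/s2.npz"); im,d=f["im"],f["d"]; P=cloud("scene",d)
o=cv2.resize(im[135:225,290:370],(533,600),interpolation=cv2.INTER_CUBIC)
cv2.imwrite("pics/look3.png",np.clip(o.astype(float)*1.8,0,255).astype(np.uint8))
for v in range(150,216,3): print(v,[tuple((P[v,u]*1000).astype(int)) for u in (326,329,332,335,338)])
```

```text
150 [(np.int64(543), np.int64(188), np.int64(227)), (np.int64(543), np.int64(195), np.int64(228)), (np.int64(546), np.int64(202), np.int64(233)), (np.int64(554), np.int64(209), np.int64(241)), (np.int64(564), np.int64(217), np.int64(252))]
153 [(np.int64(547), np.int64(189), np.int64(221)), (np.int64(547), np.int64(196), np.int64(223)), (np.int64(545), np.int64(203), np.int64(223)), (np.int64(553), np.int64(210), np.int64(232)), (np.int64(569), np.int64(218), np.int64(247))]
156 [(np.int64(550), np.int64(190), np.int64(215)), (np.int64(556), np.int64(197), np.int64(222)), (np.int64(559), np.int64(204), np.int64(226)), (np.int64(562), np.int64(211), np.int64(231)), (np.int64(566), np.int64(218), np.int64(236))]
159 [(np.int64(548), np.int64(190), np.int64(204)), (np.int64(559), np.int64(198), np.int64(216)), (np.int64(564), np.int64(206), np.int64(222)), (np.int64(563), np.int64(212), np.int64(222)), (np.int64(563), np.int64(219), np.int64(223))]
162 [(np.int64(556), np.int64(192), np.int64(202)), (np.int64(576), np.int64(200), np.int64(223)), (np.int64(573), np.int64(207), np.int64(2
[... 3424 characters left out ...]
 [(np.int64(544), np.int64(202), np.int64(25)), (np.int64(551), np.int64(210), np.int64(36)), (np.int64(556), np.int64(219), np.int64(44)), (np.int64(561), np.int64(226), np.int64(51)), (np.int64(552), np.int64(234), np.int64(43))]
210 [(np.int64(543), np.int64(203), np.int64(11)), (np.int64(550), np.int64(211), np.int64(21)), (np.int64(556), np.int64(219), np.int64(31)), (np.int64(561), np.int64(227), np.int64(40)), (np.int64(553), np.int64(235), np.int64(32))]
213 [(np.int64(546), np.int64(204), np.int64(2)), (np.int64(550), np.int64(212), np.int64(10)), (np.int64(558), np.int64(221), np.int64(22)), (np.int64(560), np.int64(228), np.int64(26)), (np.int64(553), np.int64(236), np.int64(19))]
```

View pics/look3.png

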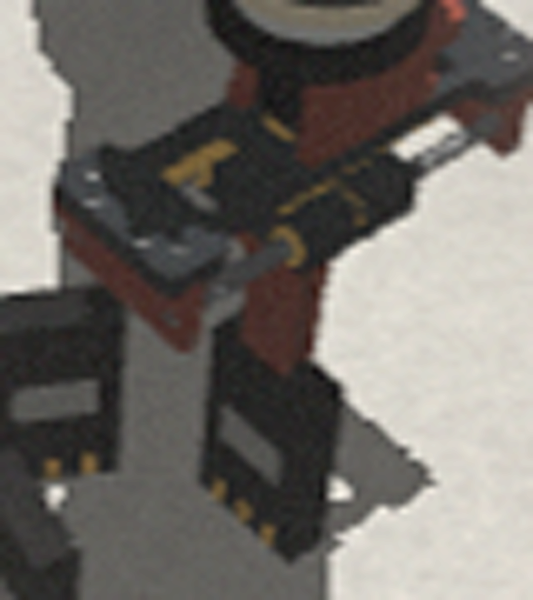

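Run:
```python
from h import *
f=np.load("/tmp/s2.npz"); im,d=f["im"],f["d"]; P=cloud("scene",d)
m=(np.hypot(P[...,0]-.54,P[...,1]-.21)<.14)&(P[...,2]>.105)&(P[...,2]<.3)
off=(P-[.5394,.2107,0])@np.array([.766,-.643,0]); lon=(P-[.5394,.2107,0])@np.array([.643,.766,0])
for z in np.arange(.105,.26,.01):
    k=m&(abs(P[...,2]-z)<.005)
    if k.sum()>3: print(z.round(3),k.sum(),"closing axis",np.percentile(off[k],[2,98]).round(3),"across",np.percentile(lon[k],[2,98]).round(3))
print(r.get_state())
```

```text
0.105 14 closing axis [-0.007  0.01 ] across [-0.01   0.013]
0.115 29 closing axis [-0.006  0.01 ] across [-0.008  0.012]
0.125 32 closing axis [-0.009  0.01 ] across [-0.01   0.012]
0.135 28 closing axis [-0.011  0.012] across [-0.008  0.012]
0.145 30 closing axis [-0.011  0.012] across [-0.002  0.012]
0.155 14 closing axis [-0.003  0.014] across [-0.009  0.012]
0.175 6 closing axis [-0.076  0.074] across [0.    0.027]
0.185 118 closing axis [-0.077  0.082] across [-0.026  0.034]
0.195 241 closing axis [-0.076  0.081] across [-0.021  0.034]
0.205 243 closing axis [-0.078  0.087] across [-0.025  0.034]
0.215 238 closing axis [-0.08   0.089] across [-0.025  0.034]
0.225 670 closing axis [-0.086  0.088] across [-0.027  0.032]
0.235 95 closing axis [-0.04   0.018] across [-0.017  0.024]
0.245 60 closing axis [-0.033  0.017] across [-0.016  0.025]
0.255 13 closing axis [-0.015  0.017] across [0.015 0.031]
{'clock': 3.3667, 'joints': array([-0.81459943,  0.50252383,  0.48295557,  1.85999465, -0.30183491,
        0.85168585, -0.87248552]), 'joint_velocities': array([-0.00106273, -0.0004535 , -0.00032802, -0.00106924, -0.00022329,
        0.00065978, -0.00089043]), 'effort': array([-6.68821827e-03, -5.44897556e+01,  7.78444469e+00, -2.31699157e+01,
       -3.21930391e-02, -4.34585160e-02, -3.24921448e-04]), 'ee_pos': array([0.53936587, 0.2110498 , 0.05943491]), 'eef_rot': array([ 9.04784296e-01,  4.25870141e-01, -3.44068128e-05,  1.62381765e-06]), 'wrist_force': array([ 0.16399286, -0.16607397,  0.28496865]), 'ft_torque': array([-0.04371816,  0.11611198,  0.0295922 ]), 'grip_width': 0.0002466847910558991}
```

The gripper body starts at z≈0.178, which puts the fingertips at about 0.098. The reported TCP z (0.0595) therefore seems about 38 mm too low, and the fingers closed just above the pack. I'll open them, back off along the closing axis and measure the tips directly.

```bash
python3 -m jog '{"delta_pos":[[0,0,10],[0,0,20],[0,0,20],[0,0,0],[0,0,0],[0,0,0],[0,0,0],[0,0,0]],"twist":[0,0,0,0,0,0,0,0]}' 0.4 20
python3 - <<'E'
from h import *
st=r.get_state(); e=st["ee_pos"]; print(e,st["grip_width"])
for n in ("scene","top"):
    im,d=cams.camera(n); P=cloud(n,d)
    ax=np.array([.766,-.643,0]); lo=np.array([.643,.766,0])
    off=(P-e)@ax; lon=(P-e)@lo
    for s in (1,-1):
        k=(d>0)&(abs(lon)<.013)&(s*off>.015)&(s*off<.05)&(P[...,2]>.06)&(P[...,2]<.3)
        print(n,s,k.sum(),np.sort(P[k][:,2])[:12].round(3) if k.any() else "", np.percentile(off[k],[5,95]).round(3) if k.any() else "", np.percentile(lon[k],[5,95]).round(3) if k.any() else "")
    if n=="scene": cv2.imwrite("pics/look4.png",np.clip(cv2.resize(im[100:230,270:400],(600,600),interpolation=cv2.INTER_CUBIC)*1.8,0,255).astype(np.uint8))
E
```

```text
clock: 4.03
ee_pos: [0.5388, 0.2108, 0.1086]
eef_rot: [0.905, 0.426, -0.001, 0.0]
wrist_force: [0.1, 0.5, 0.0]
grip_width: 0.0498
[0.5388282  0.21084096 0.10864195] 0.04977418824214657
scene 1 219 [0.151 0.152 0.152 0.152 0.153 0.153 0.153 0.154 0.155 0.155 0.155 0.155] [0.019 0.04 ] [-0.011  0.012]
scene -1 196 [0.147 0.148 0.149 0.15  0.15  0.15  0.151 0.152 0.153 0.153 0.153 0.153] [-0.034 -0.024] [-0.009  0.011]
top 1 0   
top -1 0
```

View pics/look4.png

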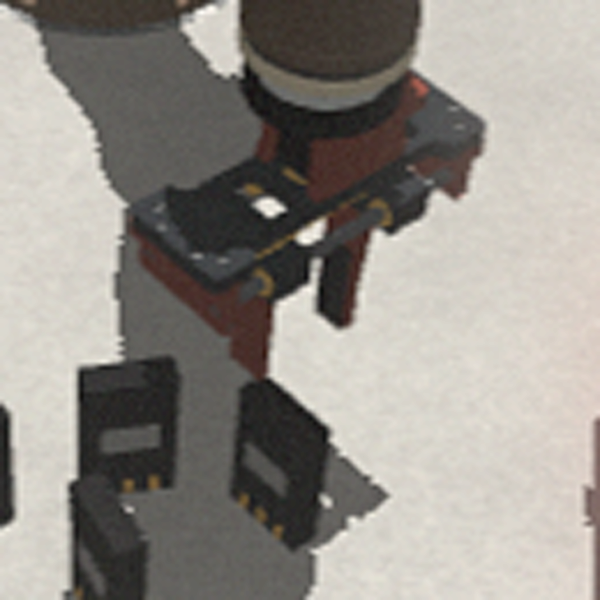

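The fingertips are at z≈0.148 while the reported z is 0.109. The reported z reads about 39 mm low, so from here I use tip z = reported + 0.039 and descend accordingly, watching the force.

```bash
python3 -m jog '{"delta_pos":[[0,0,-15],[0,0,-15],[0,0,-15],[0,0,-15],[0,0,-15],[0,0,-13],[0,0,0],[0,0,0]],"twist":[0,0,0,0,0,0,0,0]}'; python3 -m jog '{"delta_pos":[[0,0,0],[0,0,0],[0,0,0],[0,0,0],[0,0,0],[0,0,0],[0,0,0],[0,0,0]],"twist":[0,0,0,0,0,0,0,0]}' 1 30
```

```text
clock: 4.8
ee_pos: [0.5389, 0.2106, 0.0208]
eef_rot: [0.905, 0.426, -0.001, 0.0]
wrist_force: [0.2, 0.0, 0.7]
grip_width: 0.0527
clock: 5.47
ee_pos: [0.5396, 0.2113, 0.0218]
eef_rot: [0.905, 0.426, 0.0, -0.0]
wrist_force: [-0.3, 0.5, 4.3]
grip_width: 0.02
```

```bash
python3 -m jog '{"delta_pos":[[0,0,20],[0,0,35],[0,0,35],[0,0,35],[0,-15,5],[-3,-30,0],[-3,-30,0],[-3,-30,0]],"twist":[0,0,0,0,0.1,0.1,0.1,0.1]}'; python3 -m jog '{"delta_pos":[[-3,-30,0],[-3,-30,0],[-3,-30,0],[-3,-30,0],[-3,-30,0],[-3,-30,0],[-3,-30,0],[-5,-20,0]],"twist":[0.1,0.1,0.1,0.1,0.1,0.1,0.1,0.03]}'; python3 -m jog '{"delta_pos":[[0,-14,0],[0,0,0],[0,0,0],[0,0,0],[0,0,0],[0,0,0],[0,0,0],[0,0,0]],"twist":[0,0,0,0,0,0,0,0]}'
python3 - <<'E'
from h import *
st=r.get_state(); e=st["ee_pos"]; q=st["eef_rot"]; print(e,"yaw",np.degrees(np.arctan2(2*q[1]**2-1,2*q[0]*q[1])),st["grip_width"])
ax=np.array([np.cos(np.radians(25.2)),np.sin(np.radians(25.2)),0]); lo=np.array([-ax[1],ax[0],0])
for n in ("scene","top"):
    im,d=cams.camera(n); P=cloud(n,d); np.savez(f"/tmp/{n}3.npz",im=im,d=d)
    for x in cams.trace("pack_center",n)[:5]: print(n,"trace",round(x["score"],2),np.round(x["bbox"]))
    for x in cams.landmark_of("pack_center",n)[:5]: print(n,"pt",round(x["score"],2),np.round(x["pixel"],1))
    for x in cams.landmark_of("slot_mouth",n)[:2]: print(n,"slot",round(x["score"],2),np.round(x["pixel"],1), ray_at_z(n,*x["pixel"],.06))
    off=(P-e)@ax; lon=(P-e)@lo
    k=(d>0)&(abs(off)<.03)&(abs(lon)<.05)&(P[...,2]>.11)&(P[...,2]<.18)
    for z in np.arange(.115,.24,.01):
        kk=(d>0)&(abs(off)<.05)&(abs(lon)<.06)&(abs(P[...,2]-z)<.005)
        if kk.sum()>3: print(n,z.round(3),kk.sum(),"x",np.percentile(off[kk],[2,98]).round(3),"y",np.percentile(lon[kk],[2,98]).round(3))
    print(proj(n,e+[0,0,.02]))
im=np.load("/tmp/scene3.npz")["im"]; cv2.imwrite("pics/look5.png",np.clip(cv2.resize(im[70:230,130:290],(600,600),interpolation=cv2.INTER_CUBIC)*1.8,0,255).astype(np.uint8))
E
```

```text
clock: 6.13
ee_pos: [0.5297, 0.1051, 0.1512]
eef_rot: [0.8, 0.6, -0.0, -0.0]
wrist_force: [0.6, -0.6, -2.7]
grip_width: 0.02
clock: 6.8
ee_pos: [0.5036, -0.1272, 0.1512]
eef_rot: [0.535, 0.845, -0.001, 0.0]
wrist_force: [0.7, 0.0, -2.5]
grip_width: 0.0198
clock: 7.47
ee_pos: [0.5046, -0.1373, 0.1514]
eef_rot: [0.536, 0.844, 0.0, -0.0]
wrist_force: [-0.2, -0.5, -2.4]
grip_width: 0.0198
[ 0.50456425 -0.13727795  0.15144237] yaw 25.214616344201204 0.019765365486501676
scene trace 0.96 [188. 121.  27.  32.]
scene trace 0.81 [290. 179.  18.  27.]
scene trace 0.74 [255. 177.  20.  36.]
scene trace 0.68 [284. 203.  19.  37.]
scene pt 0.88 [132.2 203.6]
scene pt 0.79 [192. 298.]
scene pt 0.75 [223.2 290.2]
scene pt 0.75 [197.1 264.7]
scene slot 0.74 [170.9 207.8] [ 0.51421946 -0.13339814  0.06      ]
scene 0.135 46 x [0.006 0.012] y [-0.026  0.027]
scene 0.145 62 x [0.006 0.013] y [-0.026  0.027]
scene 0.155 63 x [0.006 0.013] y [-0.026  0.027]
scene 0.165 63 x [0.007 0.013] y [-0.026  0.027]
scene 0.175 70 x [0.007 0.013] y [-0.027  0.027]
scene 0.185 60 x [0.007 0.012] y [-0.027  0.027]
sc
[... 364 characters left out ...]
6.]
top pt 0.66 [238.9 277.3]
top pt 0.61 [225.4 302.1]
top pt 0.59 [204.7 270.6]
top pt 0.43 [237.8 373.7]
top slot 0.7 [247.4 363.3] [ 0.49666755 -0.13516763  0.06      ]
top 0.135 5 x [-0.001  0.01 ] y [0.024 0.024]
top 0.145 6 x [-0.006  0.011] y [0.022 0.024]
top 0.155 7 x [-0.007  0.009] y [0.023 0.025]
top 0.165 5 x [-0.002  0.01 ] y [0.024 0.024]
top 0.175 5 x [-0.005  0.008] y [0.024 0.024]
top 0.185 8 x [-0.008  0.01 ] y [0.024 0.024]
top 0.195 11 x [-0.008  0.014] y [0.006 0.024]
top 0.205 8 x [-0.006  0.013] y [0.006 0.024]
top 0.215 9 x [-0.007  0.011] y [0.023 0.025]
top 0.225 57 x [-0.008  0.011] y [-0.002  0.024]
(np.float64(239.9754227461811), np.float64(372.12562418968946))
```

View pics/look5.png

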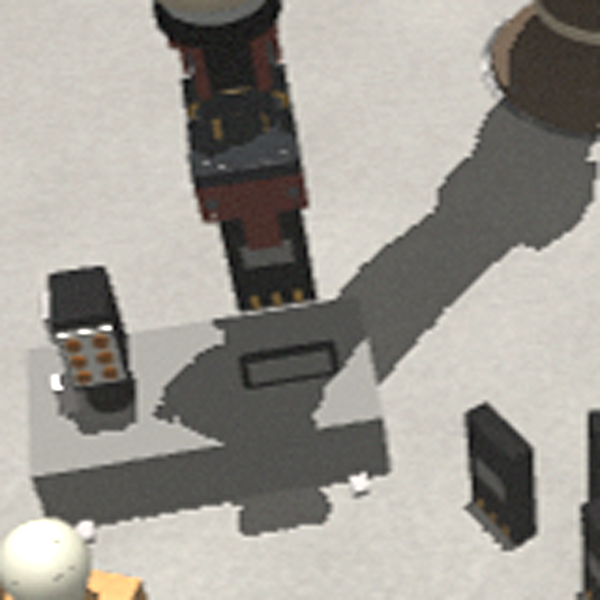

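Run:
```python
from h import *
e=r.get_state()["ee_pos"]
a=np.radians(25.2); ax=np.array([np.cos(a),np.sin(a)]); lo=np.array([-ax[1],ax[0]])
for n,(r0,r1,c0,c1),fr in (("scene",(158,178,190,225),.72),("top",(228,262,345,382),.72)):
    im=np.load(f"/tmp/{n}.npz")["im"]; g=im.max(-1).astype(float)
    w=g[r0:r1,c0:c1]; b=np.percentile(w,75); k=(w<b*fr); vv,uu=np.nonzero(k)
    p=np.array([ray_at_z(n,v+r0,u+c0,.066)[:2] for v,u in zip(vv,uu)])
    o=(p-e[:2])@ax; l=(p-e[:2])@lo
    print(n,b,k.sum(),"x",np.percentile(o,[0,2,5,95,98,100]).round(4),"y",np.percentile(l,[0,2,5,95,98,100]).round(4),(p*1000).mean(0))
    print(cv2.minAreaRect((p*1000).astype(np.float32)))
    if n=="scene":
        for row in w[::1]: print(''.join('#' if x<b*fr else '.' for x in row))
```

```text
scene 100.0 264 x [-0.0193 -0.0181 -0.0169  0.0191  0.0203  0.0212] y [-0.0364 -0.0348 -0.0323  0.0298  0.0322  0.0345] [ 506.00470707 -138.79480671]
((505.8843688964844, -138.41700744628906), (40.436195373535156, 70.80868530273438), 24.607423782348633)
...................................
...................................
...................................
......................#######......
................##############.....
.........#####################.....
.....#########################.....
....##########################.....
....##########################.....
....##########################.....
....##########################.....
....##########################.....
....#########################......
.....####################..........
.....##############................
.....########......................
...................................
...................................
...................................
...................................
top 143.0 195 x [-0.0224 -0.0174 -0.0153  0.0184  0.0192  0.0197] y [-0.0376 -0.0365 -0.0348  0.064   0.0663  0.0679] [ 503.07198149 -134.97598907]
((498.4722595214844, -123.8907470703125), (38.443321228027344, 106.96713256835938), 29.9110164642334)
```

Both cameras put the mouth within about 1.5 mm of the pack axis, inside the flare's capture. Lowering.

```bash
python3 -m jog '{"delta_pos":[[0,0,-20],[0,0,-20],[0,0,-15],[0,0,-5],[0,0,-4],[0,0,-4],[0,0,-4],[0,0,0]],"twist":[0,0,0,0,0,0,0,0]}';  python3 -m jog '{"delta_pos":[[0,0,-3],[0,0,-3],[0,0,-3],[0,0,0],[0,0,0],[0,0,0],[0,0,0],[0,0,0]],"twist":[0,0,0,0,0,0,0,0]}'
```

```text
clock: 8.53
ee_pos: [0.5045, -0.138, 0.0794]
eef_rot: [0.536, 0.844, 0.0, 0.0]
wrist_force: [-0.3, 0.3, -2.6]
grip_width: 0.0194
clock: 9.2
ee_pos: [0.5045, -0.138, 0.0706]
eef_rot: [0.536, 0.844, 0.0, 0.0]
wrist_force: [-0.5, 0.2, -2.3]
grip_width: 0.0198
```

```bash
python3 -m jog '{"delta_pos":[[0,0,-4],[0,0,-4],[0,0,-4],[0,0,-4],[0,0,-4],[0,0,-4],[0,0,0],[0,0,0]],"twist":[0,0,0,0,0,0,0,0]}';  python3 -m jog '{"delta_pos":[[0,0,-3],[0,0,-3],[0,0,-2],[0,0,-1],[0,0,-1],[0,0,0],[0,0,0],[0,0,0]],"twist":[0,0,0,0,0,0,0,0]}'
```

```text
clock: 9.87
ee_pos: [0.5042, -0.138, 0.0461]
eef_rot: [0.536, 0.844, -0.0, -0.0]
wrist_force: [-0.2, -0.1, -3.2]
grip_width: 0.0198
clock: 10.53
ee_pos: [0.5044, -0.1379, 0.0368]
eef_rot: [0.536, 0.844, 0.0, -0.0]
wrist_force: [-2.6, -0.5, 6.0]
grip_width: 0.0199
```

```bash
python3 -m jog '{"delta_pos":[[0,0,-1],[0,0,0],[0,0,0],[0,0,0],[0,0,0],[0,0,0],[0,0,0],[0,0,0]],"twist":[0,0,0,0,0,0,0,0]}';  python3 -m jog '{"delta_pos":[[0,0,0],[0,0,0],[0,0,0],[0,0,0],[0,0,0],[0,0,0],[0,0,0],[0,0,0]],"twist":[0,0,0,0,0,0,0,0]}' 0.4; python3 -m jog '{"delta_pos":[[0,0,10],[0,0,20],[0,0,30],[0,0,35],[0,0,35],[0,0,30],[0,0,0],[0,0,0]],"twist":[0,0,0,0,0,0,0,0]}'
python3 - <<'E'
from h import *
a=np.radians(25.2); ax=np.array([np.cos(a),np.sin(a)]); lo=np.array([-ax[1],ax[0]]); c=np.array([.5045,-.138])
for n in ("scene","top"):
    im,d=cams.camera(n); P=cloud(n,d)
    k=(d>0)&(np.hypot(P[...,0]-c[0],P[...,1]-c[1])<.05)&(P[...,2]>.09)&(P[...,2]<.125)
    if k.sum()>5:
        t=k&(P[...,2]>.104); print(n,k.sum(),t.sum(),np.percentile(P[k][:,2],[50,90,98]).round(4),cv2.minAreaRect((P[t][:,:2]*1000).astype(np.float32)) if t.sum()>5 else "")
    if n=="scene": cv2.imwrite("pics/look6.png",np.clip(cv2.resize(im[70:230,130:290],(600,600),interpolation=cv2.INTER_CUBIC)*1.8,0,255).astype(np.uint8))
    k=(d>0)&(abs(P[...,2]-.164)<.003)&(np.hypot(P[...,0]-.564,P[...,1]+.26)<.06)
    if k.sum()>10: print("head",k.sum(),cv2.minAreaRect((P[k][:,:2]*1000).astype(np.float32)))
E
```

```text
clock: 11.2
ee_pos: [0.5044, -0.138, 0.0367]
eef_rot: [0.536, 0.844, 0.0, -0.0]
wrist_force: [-7.1, 2.9, 17.2]
grip_width: 0.0203
clock: 11.87
ee_pos: [0.5044, -0.138, 0.0354]
eef_rot: [0.536, 0.844, -0.0, -0.0]
wrist_force: [0.5, -0.1, -0.2]
grip_width: 0.0526
clock: 12.53
ee_pos: [0.5055, -0.1382, 0.1978]
eef_rot: [0.536, 0.844, 0.001, 0.002]
wrist_force: [0.2, 0.1, -1.4]
grip_width: 0.0528
scene 224 146 [0.109  0.1123 0.1135] ((504.9449768066406, -137.00820922851562), (23.768808364868164, 55.62612533569336), 26.03557777404785)
head 192 ((561.8356323242188, -254.49069213867188), (51.475364685058594, 39.432525634765625), 26.492319107055664)
top 151 143 [0.1103 0.1135 0.1147] ((507.0082702636719, -140.47528076171875), (19.703289031982422, 57.72511672973633), 24.19057846069336)
```

View pics/look6.png

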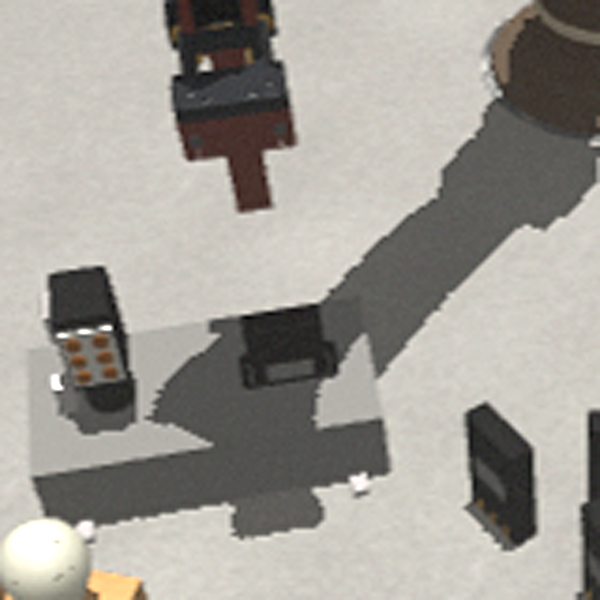

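The pack top is at ≈0.110 and its rise from board to slot floor was 14.9 mm (15 expected), so it is fully home and released. Next is the head: grip point about (0.5605, -0.2558), tool turned -90°.

```bash
python3 -m jog '{"delta_pos":[[4,-9,0],[4,-9,0],[4,-9,0],[4,-9,0],[4,-9,0],[4,-9,0],[4,-9,0],[4,-9,0]],"twist":[-0.112,-0.112,-0.112,-0.112,-0.112,-0.112,-0.112,-0.112]}' 0 35; python3 -m jog '{"delta_pos":[[4,-9,0],[4,-9,0],[4,-9,0],[4,-9,0],[4,-9,0],[4,-1,0],[0,0,0],[0,0,0]],"twist":[-0.112,-0.112,-0.112,-0.112,-0.112,-0.112,0,0]}'
python3 - <<'E'
from h import *
s=r.get_state();q=s["eef_rot"]; print(s["ee_pos"],np.degrees(np.arctan2(2*q[1]**2-1,2*q[0]*q[1])),s["grip_width"])
im,d=cams.camera("scene"); P=cloud("scene",d); e=s["ee_pos"]
a=np.radians(25.2); ax=np.array([np.cos(a),np.sin(a),0]); lo=np.array([-ax[1],ax[0],0])
for z in (.15,.16,.25,.26,.27):
    k=(d>0)&(np.hypot(P[...,0]-e[0],P[...,1]-e[1])<.075)&(abs(P[...,2]-z)<.005)
    if k.any(): print(z,k.sum(),"x",np.percentile((P-e)[k]@ax,[2,98]).round(4),"y",np.sort((P-e)[k]@lo)[[0,2,-3,-1]].round(4))
E
```

```text
clock: 13.3
ee_pos: [0.5355, -0.2101, 0.1937]
eef_rot: [0.85, 0.526, -0.001, -0.001]
wrist_force: [1.3, -0.0, -0.5]
grip_width: 0.0881
clock: 13.97
ee_pos: [0.5596, -0.2556, 0.1939]
eef_rot: [0.975, 0.221, -0.001, -0.0]
wrist_force: [0.8, 0.2, 0.0]
grip_width: 0.0879
[ 0.5596456  -0.25560607  0.19386797] -64.49932905311695 0.0878896958132446
0.15 73 x [-0.0011  0.0318] y [-0.0248 -0.0234  0.02    0.0205]
0.16 168 x [-0.0228  0.0279] y [-0.0244 -0.0236  0.02    0.0202]
0.25 40 x [-0.0095  0.013 ] y [-0.0529 -0.0518  0.0527  0.053 ]
0.26 33 x [-0.0072  0.0126] y [-0.0522 -0.0519  0.0511  0.0529]
0.27 38 x [-0.0063  0.0122] y [-0.0544 -0.0527  0.0533  0.0546]
```

The head and button sit centred between the open fingers (−24.5/+20 mm against ±53 mm outer). Descending and gripping.

```bash
python3 -m jog '{"delta_pos":[[0,0,-18],[0,0,-18],[0,0,-18],[0,0,-18],[0,0,-18],[0,0,-18],[0,0,0],[0,0,0]],"twist":[0,0,0,0,0,0,0,0]}'; python3 -m jog '{"delta_pos":[[0,0,0],[0,0,0],[0,0,0],[0,0,0],[0,0,0],[0,0,0],[0,0,0],[0,0,0]],"twist":[0,0,0,0,0,0,0,0]}' 1 35; python3 -m jog '{"delta_pos":[[0,0,0],[0,0,0],[0,0,0],[0,0,0],[0,0,0],[0,0,0],[0,0,0],[0,0,0]],"twist":[0,0,0,0,0,0,0,0]}'
```

```text
clock: 14.68
ee_pos: [0.5595, -0.2554, 0.0869]
eef_rot: [0.975, 0.22, -0.001, -0.001]
wrist_force: [0.3, -0.3, 1.7]
grip_width: 0.0878
clock: 15.35
ee_pos: [0.5606, -0.2559, 0.0877]
eef_rot: [0.976, 0.219, 0.0, -0.0]
wrist_force: [0.2, -0.6, 2.1]
grip_width: 0.0414
clock: 16.02
ee_pos: [0.5606, -0.256, 0.0877]
eef_rot: [0.976, 0.219, 0.0, 0.0]
wrist_force: [-0.2, 0.6, 5.2]
grip_width: 0.0407
```

Width is 41 mm, so the button is fully in. Pulling up.

```bash
python3 -m jog '{"delta_pos":[[0,0,2],[0,0,4],[0,0,6],[0,0,7],[0,0,7],[0,0,7],[0,0,7],[0,0,7]],"twist":[0,0,0,0,0,0,0,0]}'; python3 -m jog '{"delta_pos":[[0,0,6],[0,0,4],[0,0,3],[0,0,2],[0,0,0],[0,0,2],[0,0,3],[0,0,5]],"twist":[0,0,0,0,0,0,0,0]}'
```

```text
clock: 16.68
ee_pos: [0.5604, -0.256, 0.1353]
eef_rot: [0.976, 0.219, 0.0, 0.0]
wrist_force: [2.1, -1.3, -3.4]
grip_width: 0.0408
clock: 17.35
ee_pos: [0.5603, -0.2559, 0.1591]
eef_rot: [0.976, 0.219, -0.0, 0.0]
wrist_force: [2.9, -1.6, -7.0]
grip_width: 0.0406
```

```bash
python3 -m jog '{"delta_pos":[[0,0,6],[0,0,7],[0,0,7],[0,0,7],[0,0,7],[0,0,5],[0,0,3],[0,0,0]],"twist":[0,0,0,0,0,0,0,0]}'; python3 -m jog '{"delta_pos":[[0,0,2],[0,0,2],[0,0,1],[0,0,0],[0,0,0],[0,0,0],[0,0,0],[0,0,0]],"twist":[0,0,0,0,0,0,0,0]}'
```

```text
clock: 18.02
ee_pos: [0.5604, -0.2559, 0.2023]
eef_rot: [0.976, 0.219, 0.0, -0.0]
wrist_force: [0.9, -0.3, -2.7]
grip_width: 0.0407
clock: 18.68
ee_pos: [0.5604, -0.256, 0.2065]
eef_rot: [0.976, 0.219, 0.0, -0.0]
wrist_force: [0.7, -1.7, -3.0]
grip_width: 0.0407
```

```bash
python3 -m jog '{"delta_pos":[[0,0,1],[0,0,1],[0,0,0],[0,0,0],[0,0,0],[0,0,0],[0,0,0],[0,0,0]],"twist":[0,0,0,0,0,0,0,0]}'
python3 - <<'E'
from h import *
im,d=cams.camera("scene"); P=cloud("scene",d); e=r.get_state()["ee_pos"]
a=np.radians(25.2); ax=np.array([np.cos(a),np.sin(a),0]); lo=np.array([-ax[1],ax[0],0])
o=(P-e)@ax; l=(P-e)@lo
k=(d>0)&(abs(l)<.018)&(o>.013)&(o<.033)&(P[...,2]>.1); print("head front z range",k.sum(),np.sort(P[k][:,2])[[0,3,-4,-1]].round(4),o[k].mean())
c=np.array([.5045,-.138]); t=(d>0)&(np.hypot(P[...,0]-c[0],P[...,1]-c[1])<.035)&(P[...,2]>.1)&(P[...,2]<.12); print("pack",t.sum(),np.median(P[t][:,2]))
cv2.imwrite("pics/look7.png",np.clip(cv2.resize(im[40:220,110:290],(600,600),interpolation=cv2.INTER_CUBIC)*1.8,0,255).astype(np.uint8))
E
```

```text
clock: 19.35
ee_pos: [0.5602, -0.2559, 0.208]
eef_rot: [0.976, 0.219, -0.0, -0.0]
wrist_force: [3.5, -2.2, -14.7]
grip_width: 0.0407
head front z range 1016 [0.1013 0.1076 0.523  0.5423] 0.02538100619315405
pack 165 0.10997500632203436
```

View pics/look7.png

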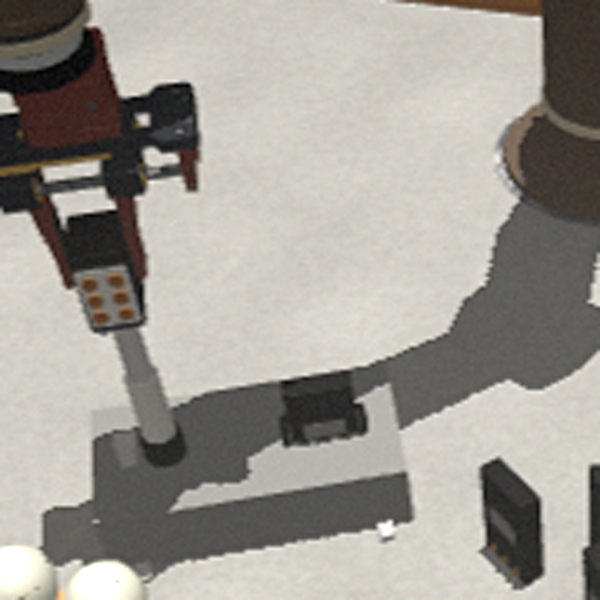

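The image shows both tubes out and the head gripped. The pull jumped from 3 to 15 N at 120.3 mm of rise, so the second stop is reached. The pack top is at 0.110. Handing in.

```bash
python3 -c "
from workcell import r,ticket
s=r.get_state(); print(s['clock'],s['ee_pos'],s['wrist_force'],s['grip_width']); print(ticket.hand_in())"
```

```text
19.4 [ 0.56024962 -0.25589427  0.20797475] [  3.7779666   -2.32183741 -15.04375835] 0.04080185303327598
the job is handed in; nothing more can be done
None
```

I put the battery pack (of the four look-alikes, the one farthest to the robot's left) into the lamp's slot and let go. I then gripped the head on its button and pulled it up to the second stop. The job was handed in at 19.4 s with the head still held there; the hand-in gave no verdict.

**Last checks:**
- **Pack:** its top is at 0.110 m, which is the fully home height. It came to rest 14.9 mm higher than it stood on the board (15 expected).
- **Button:** the grip width is 41 mm, so the button is fully in.
- **Mast:** the head rose 120.3 mm. The pull then jumped from 3 N to 15 N, which marks the second stop, and the last picture shows both tubes out.
- **Bystanders:** I saw no contact with the toolbox, tub, torch or bulbs, but I did not measure their positions at the end.

**What disagreed:**
- **Reported height:** the robot's tool height reads about 39 mm lower than the cameras show, so my first grasp closed just above the pack. I measured the fingertips with the camera and corrected for it.
- **Cameras:** the two differ from each other by about 3 mm, which the slot's flared rim could absorb.
- **Last head measurement:** my final depth check of the head's height was spoiled by the gripper in view. The rise figure therefore rests on the arm's own reading, the force jump and the picture.

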